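Bring the tyre valve to twelve o'clock

TASK

The wheel leaning back on its stand has a freshly cemented tyre and must rest with its valve at the top while the cement sets. Push the spokes round with a fingertip, one after another and without spinning the wheel, until the valve is at twelve o'clock, the highest point of the wheel, right under the stand's wire pointer; then take the hand away. Touch neither the tyre nor the valve, do not shift or lift the stand, and leave the things around it where they are.

Things in the scene. Friction and masses are not known exactly. Their poses are not given: they have to be found in the camera images.
- stand: Loose 5 kg wheel stand; slides if pushed over about 25 N. Origin on the bench below the wheel's centre; x points away from the robot, from the wheel's open face to the column behind it, y left, z up. The wheel leans back: its face looks up at the robot, the axle rises at 45 degrees. Base 190 x 200 x 15 mm (x -65 to 125). All but the axle nut is behind or below the wheel.
- head: Axle block of the stand, does not move on it. Origin: the wheel's centre on the axle, 140 mm above the bench, in the wheel's middle plane. x along the axle, away from the robot and 45 degrees downward; y left; z up the leaning wheel (45 degrees above level), to its twelve o'clock. The axle nut (25 mm wide) ends at x -46; a wire pointer comes from behind over the tyre at twelve o'clock (z 166 mm).
- wheel (a joint): Angle of the wheel about the head's x axis, rad: 0 with the valve at twelve o'clock, growing clockwise as seen from the robot (the top goes to -y of the head); endless, 2 pi is again the top. Starts between 1.3 and 5.0. Stiff bearing: turns with 3 to 4 N at mid-spoke, stops within 2 degrees of a slow push's end and stays there.
- hub_face (a point): Point on the axle 15.5 mm in front of the wheel's centre, level with the front of the spokes near the hub. Its axes turn with the wheel: x along the axle as of head, z towards the valve.
- valve_tip (a point): Free end of the valve's black cap, in the wheel's middle plane, 90 mm from the axle. Axes as of hub_face: with the valve at twelve o'clock its z is the z of head.
- spider: Bare-metal hub (51 mm diameter, 54 long) with 5 straight spokes: push these. Origin: wheel centre; x along the axle away from the robot, z towards the valve. Spokes at 36, 108, 180, 252, 324 degrees clockwise from the valve, hub to 110 mm radius, 14 to 12 mm wide, 15.5 mm to front and back of the middle plane (13 beyond 70 mm radius). Gaps open through, 53 mm clear at 57 mm radius.
- tyre: Black tyre, freshly cemented, not to be touched: 300 mm outer diameter, round section 28 mm (14 mm to front and back of the middle plane), from 122 mm radius outwards; the bare rim lies inside it (110 to 122 mm radius). Origin at the wheel's centre. Lowest 30 mm above the bench, highest 250 mm.
- valve: The valve: brass stem 11 mm thick, 20 mm at its foot, with a black cap 13 mm thick, from the inside of the rim 20 mm towards the axle (free end at 90 mm radius), in the middle plane. Origin at the wheel's centre, z towards the valve. Not to be touched.
- oil_bottle: Bystander: white dropper bottle with blue top, 34 mm diameter, 105 mm high, left of the wheel. Origin at the centre of its underside.
- flux_jar: Bystander: white jar with black screw lid, 48 mm diameter, 52 mm high, left of the wheel, nearer the robot. Origin at the centre of its underside.
- tape_roll: Bystander: roll of tape lying flat, 96 mm diameter, 25 mm high, in front of the wheel to the right. Origin at the centre of its underside.

How it is judged:
On the way:
1. a finger pushes on a spoke of the wheel (contact force between the fingers and spider above 0.5 N), for 0.1 s.
At the end, for the whole second after the job is handed in: The valve is at twelve o'clock, its tip within 9 mm (under 6 degrees) to either side of straight above the hub, and the wheel is at rest; the stand is upright within 15 mm of where it stood, and the bottle, jar and tape within 20 mm of where they lay (y of valve_tip in the frame of head between -0.009 and 0.009 m and z of valve_tip in the frame of head above 0.085 m and velocity of joint wheel between -0.05 and 0.05 rad/s and angle between stand's own z axis and vertical below 0.03 rad and distance of stand from where it was at the start of the episode below 0.015 m and distance of each of oil_bottle, tape_roll, flux_jar from where it was at the start of the episode below 0.02 m); the robot touches nothing.
It fails at once if the tyre or the valve is touched (more than 1 N) (contact force between any of the fingers, the arm and tyre above 1 N or contact force between any of the fingers, the arm and valve above 1 N).
It fails at once if the wheel is spun (faster than 3 rad/s) (velocity of joint wheel above 3 rad/s or velocity of joint wheel below -3 rad/s).
It fails at once if the stand is lifted, tipped or shifted (distance of stand from where it was at the start of the episode above 0.015 m or angle between stand's own z axis and vertical above 0.1 rad).
It fails at once if a bystander is moved, lifted or knocked (distance of any of oil_bottle, tape_roll, flux_jar from where it was at the start of the episode above 0.02 m).
It also fails if it takes over 64 s, if anything falls off the work surface, if the arm or the gripper's body presses on something with over 40 N, if the wrist force passes 120 N, or if a joint passes its speed limit or range.

ROBOT

A 6-joint arm with a two-finger parallel gripper is mounted at the origin on a cart in front of the work surface, level with it; the furniture and walls round the work are solid. World frame = base frame: x ahead of the robot, y to its left, z up, the work surface at z = 0. Lengths are in m, angles in rad, forces in N, time in s.
With the tool pointing down it reaches from about 0.35 to 0.975 m from the base axis. Payload 7.1 kg.
Tool frame: the origin (TCP) lies midway between the tips of the shut fingers; the grasp point (between the pads) lies 19 mm behind it; z points along the fingers, y is the line along which they close (so a half turn about z gives the same grasp; the last joint's range is limited). The gripper opens to 88 mm and grips with 3 to 60 N. Pads are 20 mm wide; open, the fingers measure 115 mm over their backs; the gripper's body (75 mm by 178 mm) begins 61 mm behind the grasp point.
Start: joints at [1.311, 0.423, 1.63, -0, 1.089, -0.019], TCP at [0.149, 0.607, 0.223] pointing down, gripper open.
Joint ranges: [-3, 3], [-0.9, 2.11], [0.09, 2.58], [-1.31, 4.45], [0.11, 2.69], [-2.54, 2.54]. Speed limits (rad/s): [2.39, 2.39, 3.01, 3.14, 3.14, 3.14].

INTERFACE

Orientations are given as a unit quaternion [w, x, y, z].
In Python, from station import move_pose, movel, movej, command_gripper, wait, inverse_kinematics, read_camera, camera_info, MotionError, job_done, get_time, get_joint_pos, get_qvel, get_effort, get_tcp_pos, get_ee_rot, get_ft_force, get_ft_torque, get_grip_width, get_finger_force gives the robot as it stands. Calls block until the motion is done:
- move_pose(position, orientation): joint-space move of the TCP to a pose.
- movel(position, frame=None, v=0.15, until_force=None): straight line of the TCP; frame=None keeps the orientation; v is the mean speed in m/s. With until_force (N) it stops when the force on the tool has changed by that much, and returns True; else False.
- movej(angles): joint-space move.
- command_gripper(opening): opening from 0.0 (shut) to 1.0 (fully open); the grip force is fixed at half the most; returns when the fingers have stopped.
- wait(seconds).
- inverse_kinematics(position, orientation): joint angles nearest the present ones, or None.
- read_camera(name): name is "scene" or "top" or "wrist"; returns the picture (384x512x3 uint8, red, green, blue); there is no depth.
- camera_info(name): a dict with "intrinsics" (3x3 intrinsics, pixels), "dist" ([k1, k2, p1, p2, k3] as OpenCV has them; the pictures are not rectified), "T" (4x4, takes a point from camera to world coordinates); the wrist camera has in their place "tool_from_camera" (4x4, takes a point from camera to tool coordinates, whose origin is the TCP and whose axes are the flange's). Camera axes: x right, y up, looking along -z (the intrinsics and any distortion apply to the point x, -y, -z); pixel columns grow to the right and rows downward; lengths in m; the calibration is good to about 2 mm. A picture is of the moment at which its call begins: read the wrist's pose just before it. camera_info takes no time and is no camera call.
A pose or a line that the arm cannot do raises MotionError and nothing moves.
- job_done(): hands the job in; it is judged then, once.
Readings, each from a call of its own:
- get_time(): time.
- get_joint_pos(): joint angles.
- get_qvel(): joint speeds.
- get_effort(): joint torques, N m.
- get_tcp_pos(): TCP position.
- get_ee_rot(): TCP orientation.
- get_ft_force(): force on the tool from outside, world axes, zero at the start.
- get_ft_torque(): the same for the moment, N m.
- get_grip_width(): opening from 0.0 (shut) to 1.0 (fully open).
- get_finger_force(): force on a finger pad.
Only numpy, scipy, OpenCV 4.12 (cv2) and the standard library are available. Lean on these libraries where they do the work, as an engineer would, in place of code of your own. Each camera call takes 0.05 s, during which the arm holds its last target. There are 200 camera calls.

## Working session

There is one attempt and no reset: what is moved stays moved. The work goes in short steps, each a Python script; the robot and the scene stay as the last script left them, time stands still between calls to the robot, and variables do not carry over. Pictures are saved under pics/ and viewed, at most 10 in all, crops included, and the job is handed in when it is done.

```bash
mkdir -p pics
python3 - <<'E'
from station import *
import cv2,numpy as np
a=read_camera("scene");b=read_camera("top")
cv2.imwrite("pics/a.png",a[:,:,::-1]);cv2.imwrite("pics/b.png",b[:,:,::-1])
for n in("scene","top","wrist"):print(n,camera_info(n))
print(get_time(),get_ee_rot(),get_tcp_pos())
E
```

```text
scene {'intrinsics': array([[404.70338227,   0.        , 254.29502911],
       [  0.        , 404.70338227, 195.62746227],
       [  0.        ,   0.        ,   1.        ]]), 'dist': array([0.02335235, 0.        , 0.        , 0.        , 0.        ]), 'T': array([[ 0.76360851,  0.30570743, -0.56872227, -0.15133949],
       [-0.64565011,  0.36993342, -0.6680458 , -0.65933106],
       [ 0.00616281,  0.87732105,  0.47986434,  0.70766971],
       [ 0.        ,  0.        ,  0.        ,  1.        ]])}
top {'intrinsics': array([[453.24069321,   0.        , 257.22666982],
       [  0.        , 453.24069321, 190.36849284],
       [  0.        ,   0.        ,   1.        ]]), 'dist': array([-0.16523393,  0.        ,  0.        ,  0.        ,  0.        ]), 'T': array([[-0.0120105 ,  0.99411294, -0.10768103,  0.4020733 ],
       [-0.9998685 , -0.01311346, -0.00954053,  0.10634792],
       [-0.01089643,  0.10755229,  0.99413972,  1.25642731],
       [ 0.        ,  0.        ,  0.        ,  1.        ]])}
wrist {'intrinsics': array([[312.18581563,   0.        , 254.78345135],
       [  0.        , 312.18581563, 184.92875672],
       [  0.        ,   0.        ,   1.        ]]), 'dist': array([-0.06814125,  0.        ,  0.        ,  0.        ,  0.        ]), 'tool_from_camera': array([[-3.92362813e-04,  9.62462862e-01,  2.71413126e-01,
         7.49811446e-02],
       [ 9.99999917e-01,  3.47376861e-04,  2.13790149e-04,
        -6.22456982e-05],
       [ 1.11482439e-04,  2.71413187e-01, -9.62462918e-01,
        -1.63676728e-01],
       [ 0.00000000e+00,  0.00000000e+00,  0.00000000e+00,
         1.00000000e+00]])}
0.1 [-8.18412573e-05  1.20108210e-01  9.92760576e-01 -6.70741205e-04] [0.1489082  0.60650169 0.22197815]
```

View pics/a.png

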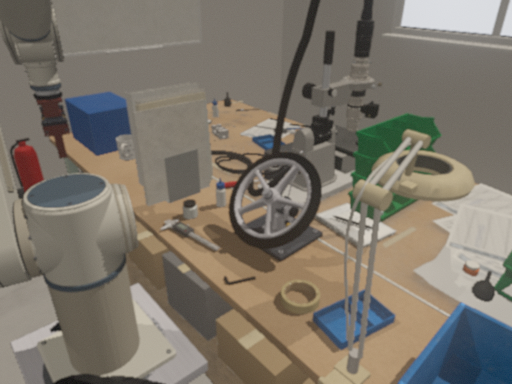

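View pics/b.png

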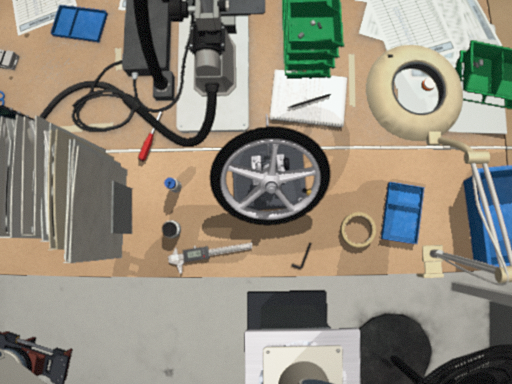

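The scene view shows the wheel near (276,200). In the top view the tyre ellipse spans about (211–329, 126–224), centred near (270,175), with jar and bottle at (171,228) and (171,184) and the tape at (358,231). I'll estimate the wheel pose from the tyre mask.

```bash
cat > h.py <<'E'
from station import *
import cv2,numpy as np
from scipy.spatial.transform import Rotation as R
def quat(M): return R.from_matrix(M).as_quat()[[3,0,1,2]]
def rays(name,px,T=None):
    c=camera_info(name)
    u=cv2.undistortPoints(np.float64(px).reshape(-1,1,2),c["intrinsics"],c["dist"]).reshape(-1,2)
    d=np.c_[u[:,0],-u[:,1],-np.ones(len(u))]
    T=c["T"] if T is None else T
    return T[:3,3],d@T[:3,:3].T
def onplane(o,d,p,n): return o+d*(((p-o)@n)/(d@n))[:,None]
def wristT():
    T=np.eye(4);q=np.array(get_ee_rot());T[:3,:3]=R.from_quat(q[[1,2,3,0]]).as_matrix();T[:3,3]=get_tcp_pos()
    return T@camera_info("wrist")["tool_from_camera"]
def project(name,P,T=None):
    c=camera_info(name);T=c["T"] if T is None else T
    p=(np.atleast_2d(P)-T[:3,3])@T[:3,:3]*[1,-1,-1]
    return cv2.projectPoints(p,np.zeros(3),np.zeros(3),c["intrinsics"],c["dist"])[0].reshape(-1,2)
def head(yaw): # columns x,y,z of head in world
    return (R.from_euler('z',yaw)*R.from_euler('y',np.pi/4)).as_matrix()
E
python3 - <<'E'
from h import *
b=cv2.imread("pics/b.png")
m=(b.max(2)<60).astype(np.uint8); m[:120]=0;m[228:]=0;m[:,:205]=0;m[:,335:]=0
m=cv2.morphologyEx(m,cv2.MORPH_OPEN,np.ones((3,3)))
c=max(cv2.findContours(m,0,1)[0],key=cv2.contourArea)
e=cv2.fitEllipse(cv2.convexHull(c));print(e)
o,d=rays("top",[e[0]]);C=onplane(o,d,np.array([0,0,.14]),np.array([0,0,1.]))[0];print("C",C)
for y in np.radians([-20,-10,0,10,20]):
    H=head(y);t=np.linspace(0,6.28,60)
    P=C+.15*(np.outer(np.cos(t),H[:,2])+np.outer(np.sin(t),H[:,1]))
    print(np.degrees(y),cv2.fitEllipse(project("top",P).astype(np.float32)))
    z=H[:,0]
    for k in range(4):
        M=H@np.array([[0,0,1],[0,1,0],[-1,0,0]])@R.from_euler('z',90*k,degrees=True).as_matrix()
        print([ (None if (q:=inverse_kinematics(C-z*s,quat(M))) is None else np.round(q,2)) for s in(.15,.0)])
E
```

```text
((269.637451171875, 175.63140869140625), (97.8082504272461, 118.97725677490234), 83.9379653930664)
C [0.55944749 0.08576105 0.14      ]
-20.0 ((271.1351013183594, 171.9602813720703), (96.68338775634766, 120.71734619140625), 111.34624481201172)
[array([ 0.62,  0.09,  2.31, -1.26,  0.66,  0.42]), array([0.4 , 0.43, 2.23, 4.44, 0.52, 0.89])]
[array([ 0.62,  0.09,  2.31, -1.26,  0.66,  1.99]), array([0.4 , 0.43, 2.23, 4.44, 0.52, 2.46])]
[None, array([ 0.4 ,  0.43,  2.23,  4.44,  0.52, -2.25])]
[array([ 0.62,  0.09,  2.31, -1.26,  0.66, -1.16]), array([ 0.4 ,  0.43,  2.23,  4.44,  0.52, -0.68])]
-10.0 ((270.38592529296875, 171.75479125976562), (96.94503784179688, 120.71636962890625), 99.58836364746094)
[None, array([0.31, 0.41, 2.28, 4.06, 0.43, 1.06])]
[None, None]
[None, array([ 0.31,  0.41,  2.28,  4.06,  0.43, -2.08])]
[None, array([ 0.31,  0.41,  2.28,  4.06,  0.43, -0.51])]
0.0 ((269.6089172363281, 171.69285583496094), (96.8476791381836, 120.72098541259766), 87.81230163574219)
[None, array([0.21, 0.4 , 2.31, 3.57, 0.37, 1.32])]
[None, None]
[None, array([ 0.21,  0.4 ,  2.31,  3.57,  0.37, -1.82])]
[None, array([ 0.21,  0.4 ,  2.31,  3.57,  0.37, -0.25])]
10.0 ((268.8349609375, 171.7774200439453), (96.39515686035156, 120.73011016845703), 76.11611938476562)
[None, array([0.1 , 0.39, 2.32, 3.  , 0.36, 1.65])]
[None, None]
[None, array([ 0.1 ,  0.39,  2.32,  3.  ,  0.36, -1.49])]
[None, array([0.1 , 0.39, 2.32, 3.  , 0.36, 0.08])]
20.0 ((268.0948181152344, 172.00442504882812), (95.601806640625, 120.74246215820312), 64.58708190917969)
[None, array([-0.  ,  0.4 ,  2.31,  2.46,  0.4 ,  1.96])]
[array([-0.15, -0.03,  2.43,  1.52,  0.34, -1.88]), None]
[array([-0.15, -0.03,  2.43,  1.52,  0.34, -0.31]), array([-0.  ,  0.4 ,  2.31,  2.46,  0.4 , -1.19])]
[array([-0.15, -0.03,  2.43,  1.52,  0.34,  1.26]), array([-0.  ,  0.4 ,  2.31,  2.46,  0.4 ,  0.38])]
```

```bash
cat >> h.py <<'E'
C0=np.array([.550,.086,.14]);YAW=np.radians(3.3)
B=np.array([[0,0,1],[0,1,0],[-1,0,0]])   # tool axes in head frame: tool z=head x, tool x = -head z
def tool(H,el,az,roll): # el: extra pitch toward vertical, az: sideways, deg
    return H@R.from_euler('zy',[az,el],degrees=True).as_matrix()@B@R.from_euler('z',roll,degrees=True).as_matrix()
E
python3 - <<'E'
from h import *
H=head(YAW);t=np.radians(np.arange(0,360,30))
for el in(-10,0,10,20,30):
  for az in (-30,-20,0,20,30):
    for roll in(0,180,90,-90):
      M=tool(H,el,az,roll);Q=[];bad=0
      for x,rr in((-.003,.06),(-.06,.06)):
        for a in t:
          q=inverse_kinematics(C0+H@[x,-rr*np.sin(a),rr*np.cos(a)],quat(M))
          if q is None: bad+=1
          else: Q.append(q)
      if bad<4:
        Q=np.array(Q);print(el,az,roll,"bad",bad,"j4",Q[:,3].min().round(2),Q[:,3].max().round(2),"j5",Q[:,4].min().round(2),"j6",Q[:,5].min().round(2),Q[:,5].max().round(2),"j3",Q[:,2].max().round(2))
E
```

```text
-10 -20 0 bad 3 j4 3.95 4.43 j5 0.71 j6 0.72 1.25 j3 2.48
-10 -20 180 bad 3 j4 3.95 4.43 j5 0.71 j6 -2.42 -1.89 j3 2.48
-10 -20 -90 bad 3 j4 3.95 4.43 j5 0.71 j6 -0.85 -0.32 j3 2.48
-10 0 0 bad 0 j4 3.05 3.66 j5 0.44 j6 1.31 1.61 j3 2.58
-10 0 180 bad 0 j4 3.05 3.66 j5 0.44 j6 -1.83 -1.54 j3 2.58
-10 0 -90 bad 0 j4 3.05 3.66 j5 0.44 j6 -0.26 0.04 j3 2.58
-10 20 0 bad 0 j4 2.06 2.65 j5 0.62 j6 1.81 2.31 j3 2.55
-10 20 180 bad 0 j4 2.06 2.65 j5 0.62 j6 -1.33 -0.83 j3 2.55
-10 20 -90 bad 0 j4 2.06 2.65 j5 0.62 j6 0.24 0.74 j3 2.55
-10 30 0 bad 0 j4 1.77 2.28 j5 0.8 j6 1.95 2.45 j3 2.49
-10 30 180 bad 0 j4 1.77 2.28 j5 0.8 j6 -1.2 -0.69 j3 2.49
-10 30 -90 bad 0 j4 1.77 2.28 j5 0.8 j6 0.37 0.88 j3 2.49
0 0 0 bad 0 j4 2.98 4.11 j5 0.12 j6 0.76 1.68 j3 2.5
0 0 180 bad 0 j4 2.98 4.11 j5 0.12 j6 -2.38 -1.46 j3 2.5
0 0 -90 bad 0 j4 2.98 4.11 j5 0.12 j6 -0.81 0.11 j3 2.5
0 20 180 bad 0 j4 1.67 2.44 j5 0.43 j6 -1.05 -0.31 j3 2.48
0 20 -90 bad 0 j4 1.67 2.44 j5 0.43 j6 0.52 1.26 j3 2.48
0 30 180 bad 0 j4 1.51 2.07 j5 0.66 j6 -0.87 -0.27 j3 2.43
0 30 90 bad 0 j4 1.51 2.07 j5 0.66 j6 -2.44 -1.85 j3
[... 1532 characters left out ...]
-20 180 bad 2 j4 -0.76 -0.54 j5 0.61 j6 2.22 2.54 j3 2.14
30 -20 90 bad 0 j4 -0.76 -0.54 j5 0.61 j6 0.65 1.0 j3 2.14
30 -20 -90 bad 0 j4 -0.76 -0.54 j5 0.61 j6 -2.49 -2.14 j3 2.14
30 0 0 bad 0 j4 -0.12 0.02 j5 0.37 j6 -1.63 -1.25 j3 2.19
30 0 180 bad 0 j4 -0.12 0.02 j5 0.37 j6 1.51 1.89 j3 2.19
30 0 90 bad 0 j4 -0.12 0.02 j5 0.37 j6 -0.06 0.32 j3 2.19
30 20 0 bad 0 j4 0.55 0.82 j5 0.52 j6 -2.48 -2.06 j3 2.19
30 20 180 bad 0 j4 0.55 0.82 j5 0.52 j6 0.66 1.08 j3 2.19
30 20 90 bad 0 j4 0.55 0.82 j5 0.52 j6 -0.91 -0.49 j3 2.19
30 30 180 bad 0 j4 0.74 1.0 j5 0.69 j6 0.44 0.82 j3 2.17
30 30 90 bad 0 j4 0.74 1.0 j5 0.69 j6 -1.14 -0.75 j3 2.17
30 30 -90 bad 0 j4 0.74 1.0 j5 0.69 j6 2.01 2.39 j3 2.17
```

The IK options favour tool pitch 30° off the axle toward vertical, roll 0. I'll retract upward, shut the gripper, and take a near wrist view.

Run:
```python
from h import *
H=head(YAW);M=tool(H,30,0,0)
movel([.12,.45,.42],v=.3); command_gripper(0)
move_pose(C0-M[:,2]*.14+np.array([0,0,.0]),quat(M))
T=wristT();im=read_camera("wrist");np.save("T1.npy",T)
cv2.imwrite("pics/c.png",im[:,:,::-1]);print(get_time(),get_tcp_pos(),get_joint_pos(),project("wrist",C0,T))
```

```text
4.4917 [0.5138796  0.08460738 0.2754947 ] [ 0.15506785  0.09080667  1.97521036 -0.03407396  0.81478558 -1.45404763] [[254.0547892  173.97103635]]
```

View pics/c.png

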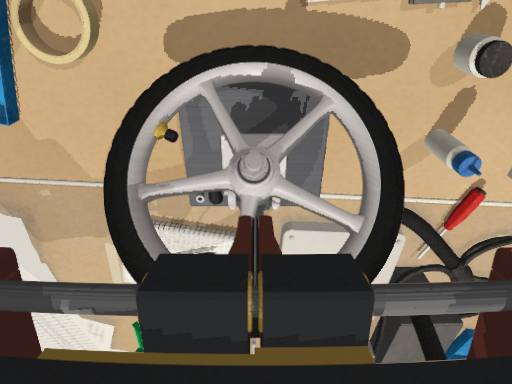

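The wrist view is upside down (image top is toward the robot): nut at (254,167), valve cap tip near (177,137), so the valve sits at lower right as seen from the robot. Spokes end near (205,85), (330,100), (360,225), (143,190), and the fifth is hidden behind the fingers. Next I'll refine the centre and compute the valve angle.

```bash
cat >> h.py <<'E'
def planecoords(px,T,C,H,x=0.):
    o,d=rays("wrist",px,T);P=onplane(o,d,C+H[:,0]*x,H[:,0]);return (P-C)@H[:,1:]
def valve(im,T,C,H):
    hsv=cv2.cvtColor(im,cv2.COLOR_RGB2HSV)
    m=cv2.inRange(hsv,(18,130,90),(32,255,255))
    vv,uu=np.nonzero(m)
    if len(uu)==0: return None
    p=planecoords(np.c_[uu,vv],T,C,H);r=np.hypot(*p.T);k=(r>.085)&(r<.118)
    if k.sum()<5: return None
    p=p[k];c=np.median(p,0);return k.sum(),np.degrees(np.arctan2(-c[0],c[1])),c,np.median(np.c_[uu,vv][k],0)
E
python3 - <<'E'
from h import *
H=head(YAW);T=np.load("T1.npy");im=cv2.imread("pics/c.png")[:,:,::-1].copy()
m=(im.max(2)<45).astype(np.uint8);m[246:]=0
m=cv2.morphologyEx(m,cv2.MORPH_OPEN,np.ones((5,5)))
vv,uu=np.nonzero(m);p=planecoords(np.c_[uu,vv],T,C0,H);r=np.hypot(*p.T)
k=(r>.115)&(r<.165)
a=np.arctan2(p[:,1],p[:,0]);out=[];inn=[]
for b in np.arange(-np.pi,np.pi,.06):
    s=k&(np.abs(a-b)<.02)
    if s.sum()>10: out.append(p[s][r[s].argmax()]);inn.append(p[s][r[s].argmin()])
for q in(np.array(out),np.array(inn)):
    for it in range(3):
        s=np.linalg.lstsq(np.c_[2*q,np.ones(len(q))],(q**2).sum(1),rcond=None)[0];R0=np.sqrt(s[2]+s[0]**2+s[1]**2);e=np.hypot(*(q-s[:2]).T)-R0
        print(len(q),s[:2],R0,e.std());q=q[np.abs(e)<2*e.std()+.0005]
print("nut",planecoords([[254,166]],T,C0,H,-.046))
print(valve(im,T,C0,H))
names=dict(cap=(177,137),s1=(205,85),s2=(330,100),s3=(360,225),s4=(143,190))
for n,u in names.items():
    c=planecoords([u],T,C0,H,-.0 if n=="cap" else -.013)[0];print(n,np.degrees(np.arctan2(-c[0],c[1])),np.hypot(*c))
E
```

```text
72 [-0.00018718 -0.00104377] 0.1514599981334136 0.0029031258267093805
69 [-0.00046656 -0.0011457 ] 0.1513190193844203 0.000806769000234886
67 [-0.00049323 -0.00066086] 0.15164400391042496 0.0003666389723918111
72 [-0.00059989 -0.00282859] 0.1289596818558059 0.0002865085555161421
71 [-0.00060023 -0.00278783] 0.12895893417775123 0.0002560895892220291
71 [-0.00060023 -0.00278783] 0.12895893417775123 0.0002560895892220291
nut [[4.11307632e-05 6.31180817e-03]]
(np.int64(339), np.float64(3.2783774554721656), array([-0.00554791,  0.09685427]), array([248., 274.]))
cap 116.56976405187437 0.08957250301488326
s1 151.14608697680688 0.1061686852164296
s2 -134.04329956849614 0.10885464780772101
s3 -61.69184792635637 0.1117469945415401
s4 79.50965418909132 0.10775708568410348
```

Centre holds within about 1 mm and the wheel angle is ≈116.5° (valve at lower right). I'll insert the finger at the bottom (188°) in the gap beyond the 36° spoke and push that spoke counterclockwise. I'll stop part way and calibrate the contact offset.

```bash
cat >> h.py <<'E'
HH=head(YAW);MT=tool(HH,30,0,0);RF=.062
def fp(a,x=0.,r=RF,back=0.):
    a=np.radians(a);return C0+HH@np.array([x,-r*np.sin(a),r*np.cos(a)])-MT[:,2]*back
def arc(a0,a1,v=.03):
    n=max(1,int(np.ceil(abs(a1-a0)/10)))
    for a in np.linspace(a0,a1,n+1)[1:]:
        if movel(fp(a),v=v,until_force=15): print("FORCE",a,get_ft_force());return False
    return True
E
python3 - <<'E'
from h import *
movel(fp(188,back=.08),v=.15)
hit=movel(fp(188),v=.08,until_force=6);print("insert",hit,get_tcp_pos()-fp(188),get_ft_force(),get_time())
if not hit:
    print(arc(188,120),get_ft_force(),get_time())
    T=wristT();im=read_camera("wrist");np.save("T2.npy",T);cv2.imwrite("pics/d.png",im[:,:,::-1])
E
```

```text
insert False [1.97409256e-04 3.80169811e-05 3.97869571e-04] [ 0.03756559 -0.98207699  0.61283204] 6.4917
True [-2.64059493 -0.97945789  0.93492935] 9.9917
```

View pics/d.png

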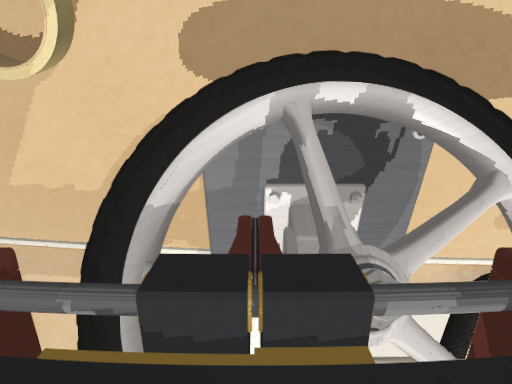

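The finger is in the gap at centre image (255,225) and has pushed its spoke, which is hidden below. The next spoke runs to the rim at (296,105), another to (490,188).

Run:
```python
from h import *
T=np.load("T2.npy")
for u,off in(((296,108),108),((318,165),108),((485,190),180)):
    c=planecoords([u],T,C0,HH,-.013)[0];print(np.degrees(np.arctan2(-c[0],c[1]))-off,np.hypot(*c))
```

```text
55.95456614632843 0.10654007171066712
56.719389864651106 0.06963694617812707
-304.26877719304855 0.09352300201902594
```

Run:
```python
from h import *
print(arc(120,74),get_ft_force(),get_time())
T=wristT();im=read_camera("wrist");np.save("T3.npy",T);cv2.imwrite("pics/e.png",im[:,:,::-1])
```

```text
True [-1.29512741  0.25877525  0.19439467] 12.4583
```

View pics/e.png

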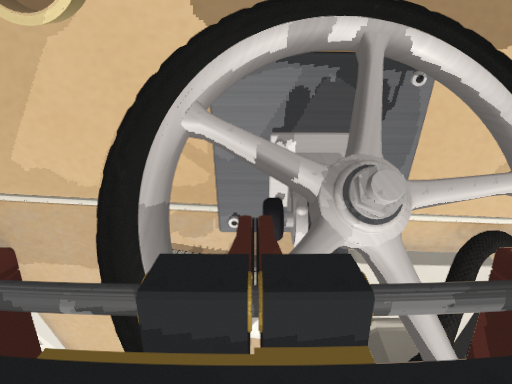

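The 180° spoke now runs up to (372,45), the 108° spoke to (195,118), and the 252° spoke to (500,187).

Run:
```python
from h import *
T=np.load("T3.npy")
for u,off in(((371,50),180),((369,105),180),((197,118),108),((250,150),108),((495,188),252)):
    c=planecoords([u],T,C0,HH,-.014)[0];print((np.degrees(np.arctan2(-c[0],c[1]))-off+180)%360-180,np.hypot(*c))
```

```text
8.168851997495722 0.0946216468951413
8.275782870062471 0.055643028095568293
8.50487416274575 0.10387471632408661
5.1450429291712965 0.0676228560977366
14.631786685953443 0.07713199077200368
```

Run:
```python
from h import *
print(arc(74,66.3,v=.015),get_ft_force());arc(66.3,73)
movel(fp(73,back=.09),v=.1)
# look from further up the wheel's lower side so the top of the wheel is clear of the fingers
p=C0-MT[:,2]*.16+HH[:,2]*.10
movel(p,v=.15)
T=wristT();im=read_camera("wrist");np.save("T4.npy",T);cv2.imwrite("pics/f.png",im[:,:,::-1]);print(get_time(),valve(im,T,C0,HH))
```

```text
True [-2.63557085 -0.72738692 -0.65490685]
15.825 (np.int64(98), np.float64(4.851540378147578), array([-0.00899493,  0.10597447]), array([246.5, 176.5]))
```

View pics/f.png

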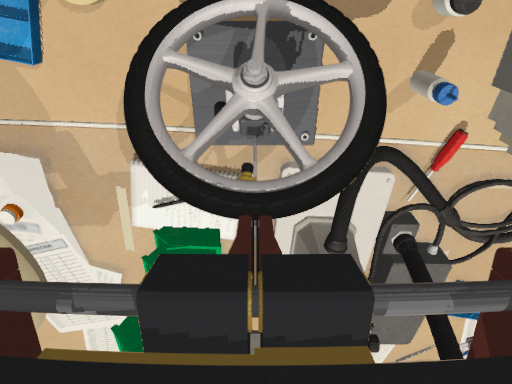

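The valve is at about (247,172), slightly left of the pointer wire at x≈255, so it's still about 4–5° short. I'll cross-check with the spokes.

Run:
```python
from h import *
T=np.load("T4.npy");im=cv2.imread("pics/f.png")
c=im[0:220,120:390];cv2.imwrite("pics/f2.png",cv2.resize(c,None,fx=2.7,fy=2.7,interpolation=2))
for n,z in(("center -46",(-.046,0,0)),("hubface",(-.0155,0,0)),("12oclock r.1",(0,0,.1)),("ptr",(0,0,.166))):
    print(n,project("wrist",C0+HH@np.array(z),T))
```

```text
center -46 [[254.9592903  62.9945599]]
hubface [[254.95949807  80.11002889]]
12oclock r.1 [[255.00524376 171.07947647]]
ptr [[255.03807458 233.65914357]]
```

View pics/f2.png

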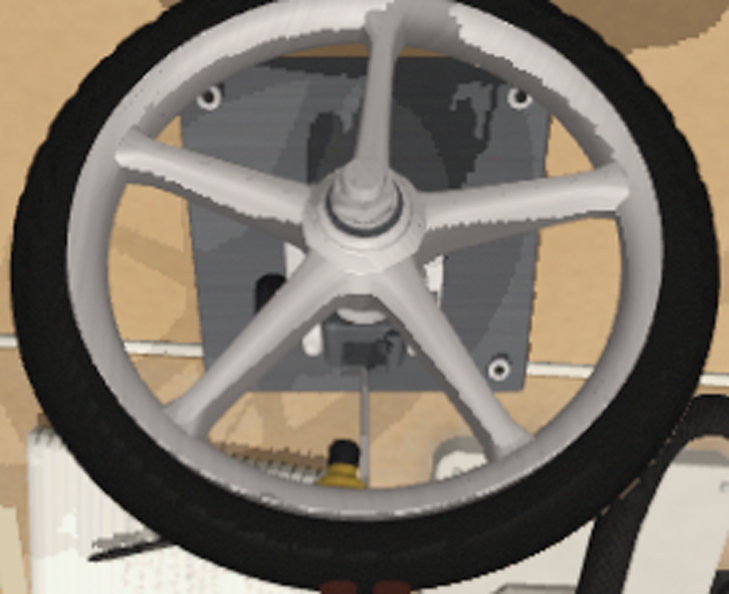

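The zoomed view shows the cap at crop x=343 against the pointer wire at 364 (upright), confirming about 5° left. I'll push a further ~5°.

Run:
```python
from h import *
movel(fp(76,back=.09),v=.15)
hit=movel(fp(76),v=.08,until_force=6);print(hit)
if not hit:
    print(arc(76,66.5),arc(66.5,61.4,v=.015),get_ft_force());arc(61.4,73)
movel(fp(73,back=.09),v=.1)
movel(C0-MT[:,2]*.16+HH[:,2]*.10,v=.15)
T=wristT();im=read_camera("wrist");print(get_time(),valve(im,T,C0,HH))
cv2.imwrite("pics/g.png",cv2.resize(im[0:220,120:390,::-1],None,fx=2.7,fy=2.7,interpolation=2))
```

```text
False
True True [-3.18068683 -1.21958435 -1.3479488 ]
22.175 (np.int64(102), np.float64(1.1434259878399522), array([-0.00212592,  0.10651341]), array([253., 177.]))
```

View pics/g.png

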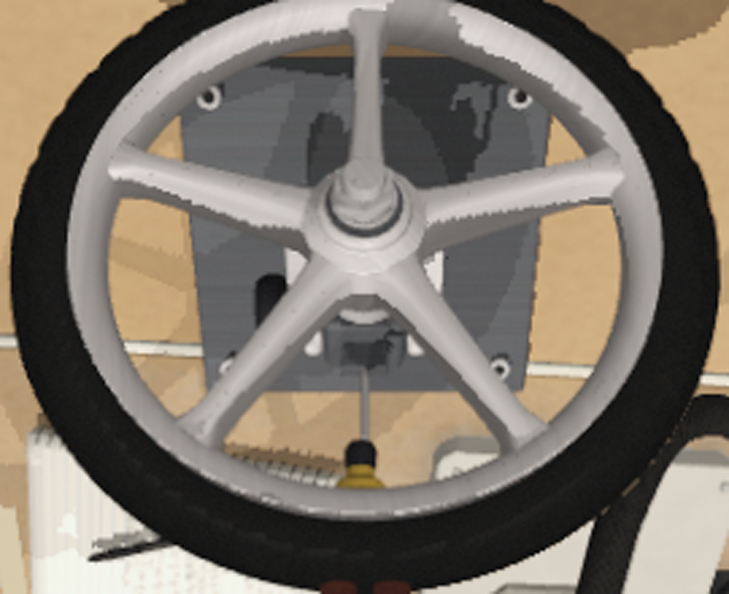

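The cap at crop x≈361 is now in line with the pointer wire (364), about 1° off and well within 6°. The wheel is clear of the hand, so I'll hand in.

Run:
```python
from h import *
movel(get_tcp_pos()+np.array([-.05,0,.1]),v=.15);wait(.5);print(job_done(),get_time())
```

```text
the job is handed in; nothing more can be done
the job is handed in; nothing more can be done
```

The job is handed in: the valve was about 1° from twelve o'clock, under the pointer, in the last picture, and the hand was withdrawn clear. It finished at roughly 23–24 s of the 64 s allowed, and no verdict was reported back.

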